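# Draw the control-unit carrier out of a battery housing with the insulated hook

### The job

With the orange insulated hook from its cradle, catch the red wire loop of the control-unit carrier in the open battery housing and draw the carrier out along its guides until you feel it bear firmly against the stop screw, but never put more than 16 N on the loop. Keep the gripper itself off the carrier, then unhook without pushing the carrier back in, lay the hook back in its cradle as it was and let go. Leave the plug, the screwdriver and the bolt tray where they are.

Things in the scene. Friction and masses are not known exactly. Their poses are not given: they have to be found in the camera images.
- hook: Insulated hook stick, 180 g; origin at the middle of its orange handle (110 in x, 24 wide in y, 28 high in z; grip it there across y, from above, firmly: 60 N or more). x runs to the hook end, z up as it lies in the cradle, handle's middle 72 above the table. Black guard 36 x 36 at x = 55 to 60, then a round shank of 12 diameter on the axis to x = 161.
- hook_prong (a point): Point in the middle of the hook's steel prong (8 diameter), at x = 165, z = -22 in the hook's frame, axes as the hook's. The prong turns down from the shank's end: its centre line runs from x = 168, z = -6 to x = 164, z = -32 (lowest point z = -36), so it leans back a little and holds a loop pulled against it.
- cradle: Fixed grey hook cradle; origin on the table under the handle's middle, the hook lies along its x, prong down, origin 72 up, within 4 of x = 0. Base 210 x 70 x 8. Two uprights 14 thick with flared U slots open at the top: at x = -43 for the handle (30 wide, floor 58 up), at x = 100 for the shank (16 wide, floor 66 up); they end 28 above the floors. Fingers fit between.
- housing: Fixed battery housing, cover off, base 280 x 240 (local x = -100 to 180), orange busbar covers, walls to 77 above the table. Origin on the table; x points into it: the carrier comes out along -x. The carrier runs on a floor 12 up between steel guides (tops 26 up, inner faces 94 apart) that run out in front to x = -175. Above the guides the bay is open, 110 wide in y.
- carrier: Loose steel carrier, 120 x 90, 44 high with the black finned control unit, 0.5 to 0.7 kg; origin at the centre of its underside, axes as the housing's. It starts plugged in, origin at x = 4 to 10 of the housing, its rear blade gripped by sprung contacts: the first 15 mm take about 5 to 11 N, then it slides with about 1 to 4 N. Front plate at x = -60.
- pull_loop (a point): Centre of the opening of the carrier's red wire loop, level, 46 above the table, axes as the carrier's. Wire 6 thick; opening from the front plate at x = +14 to the wire at x = -14, 24 wide in y. The prong goes in from above; with the shank's axis 20 above this point the prong's foot is 16 below it and clears all underneath. The wire bends above 16 N.
- stop: Fixed dark bar across the guides, 15 x 94 x 11, top 23 above the table; origin at the foot of its inner face, axes as the housing's. From its middle a rigid brass stop screw of 10 diameter sticks out towards the carrier by 3 to 23, set anew each time and not reported; the front plate meets it after 71 to 97 of travel. Firm: 7 to 11 N more than sliding took, kept for half a second.
- bolt_tray: Blue open tray with bolts, 130 x 100 x 35, loose; origin at the centre of its underside. Leave alone.
- hv_plug: Orange plug without cable, about 70 x 34 x 32 high, loose beside the guides; origin at its underside. Leave alone.
- screwdriver: Red screwdriver, 150 long, lying loose on the other side of the guides; origin at its middle underside. Leave alone.
Not all that is in view belongs to the job. There is more than one size of the hook; the job needs the larger. Several things look just like the cradle: the one meant starts farthest to the robot's right.

How it is judged:
By the outcome, as a careful person would: the job done as asked, in the order asked, and still so for the second after the job is handed in, with the robot touching nothing.
It also fails if it takes over 72 s, if anything falls off the work surface, if the arm or the gripper's body presses on something with over 40 N, if the wrist force passes 120 N, or if a joint passes its speed limit or range.

### The arm

A 6-joint arm with a two-finger parallel gripper is mounted at the origin on the work surface. World frame = base frame: x ahead of the robot, y to its left, z up, the work surface at z = 0. Lengths are in m, angles in rad, forces in N, time in s.
With the tool pointing down it reaches from about 0.3 to 0.775 m from the base axis. Payload 14.6 kg.
Tool frame: the origin (TCP) lies midway between the tips of the shut fingers; the grasp point (between the pads) lies 19 mm behind it (ctrl.hold_point_z is the distance from the TCP to the grasp point, in m); z points along the fingers, x is the direction in which the jaws open and shut, and the axes are right-handed (so a half turn about z gives the same grasp; the last joint's range is limited). The gripper opens to 94 mm and grips with 3 to 60 N. Pads are 16 mm wide; open, the fingers measure 119 mm over their backs; the gripper's body (75 mm by 177 mm) begins 78 mm behind the grasp point.
Start: joints at [1.12, 0.3, 1.521, -0, 1.321, -0.067], TCP at [0.206, 0.51, 0.205] pointing down, gripper open.
Joint ranges: [-3.03, 3.03], [-0.79, 2.21], [0.23, 2.52], [-1.04, 4.18], [0, 3.07], [-2.55, 2.55]. Speed limits (rad/s): [2.22, 2.22, 2.57, 3.14, 3.14, 3.14].

### API

Orientations are given as [roll, pitch, yaw] about the fixed x, y, z axes, in that order (R = Rz(yaw) Ry(pitch) Rx(roll)).
In Python, from station import ctrl, viewer, ticket, nets gives the robot as it stands.
- The arm moves only by the tool carry_out, never from a script. Its argument "commands" is one flat list of numbers, 7 for each row, row after row: the closure, from -1 (fully open) to 1 (shut), so that 0 is half open, then the shift along the world's x, y, z in cm, then the turn, a rotation vector about the world's x, y, z in rad. In form: [gripper, tx, ty, tz, ax, ay, az, gripper, tx, ty, tz, ax, ay, az, ...]. A call has 1 to 12 rows; each row is the pose to reach, as a shift and turn from the pose measured when the call began; what a row does not reach only later rows make up. A row lasts 1/12 s, in which the tool goes at most 41.7 mm and 7.16 degrees, less where a joint would pass 70% of its speed; a pose out of reach is approached as far as the arm can. A call with a gripper value outside its range is refused whole. The fingers move at their own pace and stop on an object; "force" is the grip in N (left out, the last holds). Time passes only in rows, so rows that repeat a pose let the fingers close. It gives the time, the measured TCP pose, the force and the opening at its end, in the units of the state.
- ctrl.get_obs(): the state, without advancing time (a new reading comes with each control period).
- viewer.camera(name): name is "side" or "top"; returns (picture, depth): 480x640x3 uint8, blue, green, red; 480x640 float32, m along the optical axis (not along the pixel's ray), 0 where there is no reading.
- viewer.camera_info(name): a dict with "fx", "fy", "cx", "cy" (pixels), "D" ([k1, k2, p1, p2, k3] as OpenCV has them; the pictures are not rectified), "R" (3x3) and "t" (3): a world point X has camera coordinates R X + t. Camera axes: x right, y down, z forward; pixel columns grow to the right and rows downward; lengths in m; the calibration is good to about 2 mm. A picture is of the moment at which its call begins. camera_info takes no time and is no camera call.
- ticket.hand_in(): hands the job in, once; it reports no verdict.
Trained networks look in the newest picture that a camera, given by its name, has taken for a name from the list of things; names that differ only in an ending like _2 or _b are one class to them, and where a whole thing is asked for, a point or a joint stands for the part that bears it (a point fixed in the world has none). Each returns a list of dicts, best first, with "confidence" (0 to 1); they miss things now and then, are a little off and sometimes report something else, mostly with a low value. They report only what shows in the picture. A call takes as long as a camera call. They do not tell look-alikes from the thing itself.
- nets.silhouettes(camera, thing): "region" (480x640 bool, what is visible of it) and "extent" ([left, top, right, bottom] in pixels, round what is visible of it).
The state is a dict: "time_s": time; "qpos": joint angles; "joint_vel": joint speeds; "tau": joint torques, N m; "ee_pos": TCP position; "eef_rot": TCP orientation; "force": force on the tool from outside, world axes, zero at the start; "moment": the same for the moment, N m; "grip_width": finger opening in m.
Only numpy, scipy, OpenCV 4.12 (cv2) and the standard library are available. Lean on these libraries where they do the work, as an engineer would, in place of code of your own. Each camera call takes 0.05 s, during which the arm holds its last target. There are 200 camera calls.

## Working session

There is one attempt and no reset: what is moved stays moved. The work goes in short steps, Python scripts to look and compute and a tool call to move; the robot and the scene stay as the last step left them, time stands still between calls to the robot, and variables do not carry over. Pictures are saved under pics/ and viewed, about 8 in all and at most 12, crops included, and the job is handed in when it is done.

Besides the shell and the picture viewer there is one more tool, called after "Emit:" by a JSON object that holds its "fn" and its "kwargs". carry_out: Moves the arm, as the interface text tells. Its arguments: {"type":"object","properties":{"commands":{"type":"array","items":{"type":"number"}},"force":{"type":"number"}},"required":["commands"]}

```bash
ls; mkdir -p pics
python3 - <<'E'
from station import ctrl, viewer
import cv2,numpy as np
for n in ("top","side"):
    p,d=viewer.camera(n); cv2.imwrite(f"pics/{n}0.png",p); np.save(f"pics/{n}0.npy",d)
    i=viewer.camera_info(n); print(n,{k:np.round(v,4).tolist() for k,v in i.items()})
print(ctrl.get_obs(), ctrl.hold_point_z)
E
```

```text
pics
top {'fx': 545.5192, 'fy': 545.5192, 'cx': 320.6487, 'cy': 238.6744, 'D': [-0.1147, 0.0, 0.0, 0.0, 0.0], 'R': [[0.0144, -0.9999, 0.009], [-0.9994, -0.0147, -0.0308], [0.031, -0.0086, -0.9995]], 't': [0.0453, 0.4981, 1.4389]}
side {'fx': 452.2372, 'fy': 452.2372, 'cx': 326.6162, 'cy': 235.3937, 'D': [0.0141, 0.0, 0.0, 0.0, 0.0], 'R': [[0.7915, -0.6111, 0.0115], [-0.3536, -0.4732, -0.8069], [0.4985, 0.6345, -0.5906]], 't': [-0.3457, 0.2775, 0.7749]}
{'time_s': 0.1, 'qpos': array([ 1.12039391e+00,  3.00396233e-01,  1.52149682e+00,  1.98254086e-05,
        1.32071712e+00, -6.65979859e-02]), 'joint_vel': array([-1.10136217e-03, -3.68948167e-04, -3.74114332e-06, -1.33281794e-04,
        8.57418939e-04, -2.69272179e-04]), 'tau': array([ 8.40295779e-04, -5.32649946e+01, -3.53281474e+01,  7.08629144e-02,
        2.35951989e-02, -1.16098363e-04]), 'ee_pos': array([0.20584412, 0.50977875, 0.20496305]), 'eef_rot': array([-3.14150578e+00,  1.01398711e-03,  1.18698702e+00]), 'force': array([ 0.17588317,  0.17064674, -0.52603411]), 'moment': array([ 0.00271267, -0.021297  ,  0.03548835]), 'grip_width': 0.09408746920604935} 0.0188
```

View pics/top0.png

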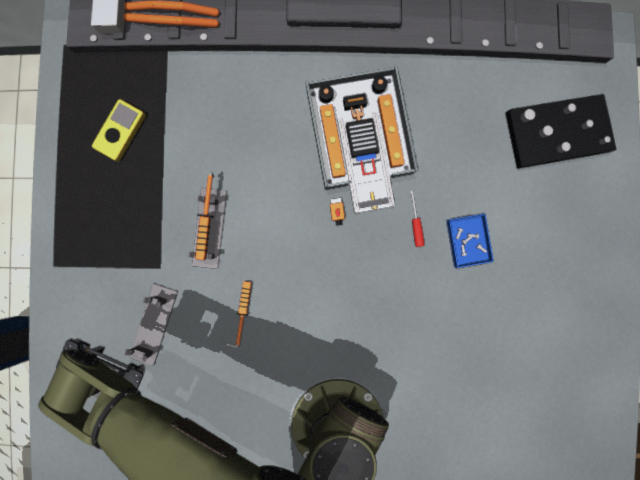

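View pics/side0.png

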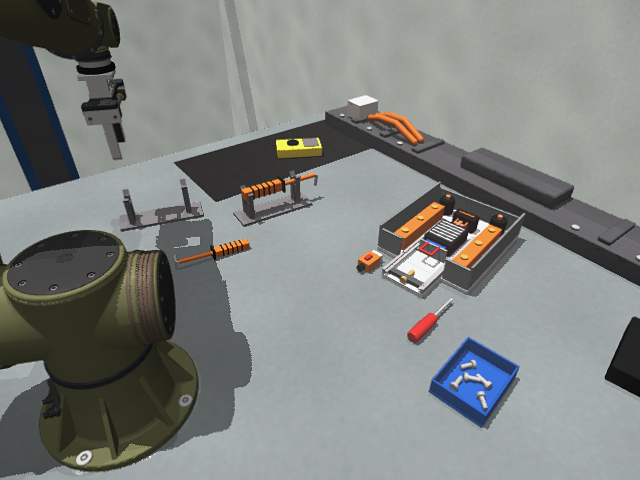

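The robot's right is image-right in the top view. There are two cradles: one holds the long hook at about (208,225), and the empty one is at about (152,325). The loaded one is farther right, so it is the one meant. The small hook lies loose at (243,310). The housing is at (360,130) with the red loop at (368,168) and the stop at (375,203).

```bash
cat > h.py <<'E'
import cv2,numpy as np
from station import ctrl, viewer, nets
def cloud(n,d,inf=None):
    i=inf or viewer.camera_info(n); K=np.array([[i["fx"],0,i["cx"]],[0,i["fy"],i["cy"]],[0,0,1]])
    v,u=np.mgrid[0:480,0:640]; px=np.stack([u,v],-1).reshape(-1,1,2).astype(np.float64)
    r=cv2.undistortPoints(px,K,np.array(i["D"])).reshape(480,640,2)
    c=np.dstack([r*d[...,None],d]); R=np.array(i["R"]);t=np.array(i["t"])
    W=(c-t)@R; W[d<=0]=np.nan; return W
def proj(n,X):
    i=viewer.camera_info(n); K=np.array([[i["fx"],0,i["cx"]],[0,i["fy"],i["cy"]],[0,0,1]])
    return cv2.projectPoints(np.atleast_2d(X).astype(float),cv2.Rodrigues(np.array(i["R"]))[0],np.array(i["t"]),K,np.array(i["D"]))[0][:,0]
def look(n,tag=None):
    p,d=viewer.camera(n)
    if tag: cv2.imwrite(f"pics/{tag}.png",p)
    return p,cloud(n,d)
def rect(P):
    (c,s,a)=cv2.minAreaRect((P[:,:2]*1000).astype(np.float32)); return np.round(c,1),np.round(s,1),round(a,2)
E
python3 - <<'E'
from h import *
p,W=look("top"); np.save("pics/W.npy",W)
for t in ("hook","cradle","housing","carrier","pull_loop","stop","hv_plug","hook_prong"):
    for r in nets.silhouettes("top",t)[:3]:
        m=r["region"]; P=W[m]; P=P[np.isfinite(P[:,0])]
        print(t,round(r["confidence"],2),r["extent"],m.sum(),np.round(np.median(P,0),3), np.round(np.percentile(P[:,2],[5,50,95]),3),rect(P))
hsv=cv2.cvtColor(p,cv2.COLOR_BGR2HSV)
# hook on cradle: points above 40mm in area
m=np.zeros((480,640),bool); m[160:275,185:235]=True
A=W[m&(W[...,2]>0.04)];print("cradle area z hist",np.histogram(A[:,2],np.arange(.04,.12,.005)))
org=(hsv[...,0]<18)&(hsv[...,1]>130)&(hsv[...,2]>80)&m&(W[...,2]>.05)
A=W[org]; c=A.mean(0); u=np.linalg.svd((A-c)[:,:2])[2][0] if len(A)<3000 else 0
u=u*np.sign(u[0]); s=(A-c)[:,:2]@u; print("hook line c",c,"yaw",np.degrees(np.arctan2(u[1],u[0])),"s",s.min(),s.max(),len(A))
for a in np.arange(s.min(),s.max(),.01):
    k=(s>=a)&(s<a+.01); q=A[k]; l=(q-c)[:,:2]@np.array([-u[1],u[0]])
    print(round(a,3),k.sum(),np.round([l.min(),l.max(),np.median(q[:,2]),q[:,2].max()],4))
# red loop
m=np.zeros((480,640),bool); m[145:185,350:390]=True
red=m&((hsv[...,0]<6)|(hsv[...,0]>174))&(hsv[...,1]>130)
A=W[red];print("loop",len(A),np.round(np.nanmedian(A,0),4),np.argwhere(red).min(0),np.argwhere(red).max(0))
cv2.imwrite("pics/crop1.png",cv2.resize(p[60:220,295:425],None,fx=3.7,fy=3.7,interpolation=cv2.INTER_CUBIC))
E
```

```text
hook 0.88 [227.7, 282.0, 253.5, 347.5] 462 [0.317 0.256 0.021] [0.004 0.021 0.027] (array([293.5, 260.8]), array([ 32.3, 179.5]), 77.28)
hook 0.73 [196.3, 171.9, 215.4, 260.5] 755 [0.52  0.346 0.084] [0.011 0.084 0.091] (array([554.5, 352.9]), array([ 48.6, 230. ]), 81.42)
cradle 0.95 [128.2, 284.6, 175.6, 365.3] 2037 [0.263 0.495 0.01 ] [0.004 0.01  0.079] (array([263. , 497.8]), array([ 74.4, 210.3]), 72.27)
cradle 0.78 [190.2, 189.7, 226.1, 267.7] 1243 [0.527 0.334 0.01 ] [0.004 0.01  0.084] (array([521.4, 348.6]), array([ 70.7, 209.7]), 85.61)
cradle 0.54 [355.8, 190.2, 391.3, 211.9] 254 [ 0.596 -0.083  0.023] [0.015 0.023 0.029] (array([600.4, -84.4]), array([84.3, 42.2]), 86.39)
housing 0.88 [306.7, 65.9, 417.5, 211.8] 10212 [ 0.781 -0.058  0.026] [0.009 0.026 0.072] (array([764.1, -60.6]), array([381.1, 262.5]), 12.03)
housing 0.27 [188.2, 186.1, 227.2, 266.7] 1623 [0.524 0.338 0.01 ] [0.003 0.01  0.085] (array([523.8, 355.3]), array([ 86.1, 215. ]), 83.8)
carrier 0.7 [343.1, 108.8, 379.8, 173.5] 1451 [ 0.751 -0.051  0.052] [0.019 0.052 0.059] (array([751. , -52.6]), array([17
[... 1387 characters left out ...]

-0.026 34 [-0.0113  0.0108  0.0864  0.093 ]
-0.016 28 [-0.0108  0.0111  0.0857  0.0922]
-0.006 37 [-0.0112  0.0108  0.0867  0.0922]
0.004 32 [-0.0101  0.0113  0.0857  0.0953]
0.014 9 [-0.006   0.0035  0.0807  0.0899]
0.024 16 [-0.0039  0.0055  0.0783  0.0842]
0.034 13 [-0.0049  0.005   0.0789  0.0814]
0.044 19 [-0.0058  0.0039  0.079   0.0855]
0.054 21 [-0.0049  0.009   0.0768  0.0817]
0.064 16 [-0.0049  0.0047  0.0779  0.0842]
0.074 17 [-0.0053  0.0053  0.0796  0.0837]
0.084 16 [-0.0045  0.0048  0.0781  0.0819]
0.094 16 [-0.0037  0.0065  0.0777  0.0846]
0.104 16 [-0.004   0.0042  0.0781  0.0834]
0.114 6 [-0.0046  0.0033  0.0806  0.0844]
loop 54 [ 0.6812 -0.0674  0.0492] [159 361] [174 375]
```

View pics/crop1.png

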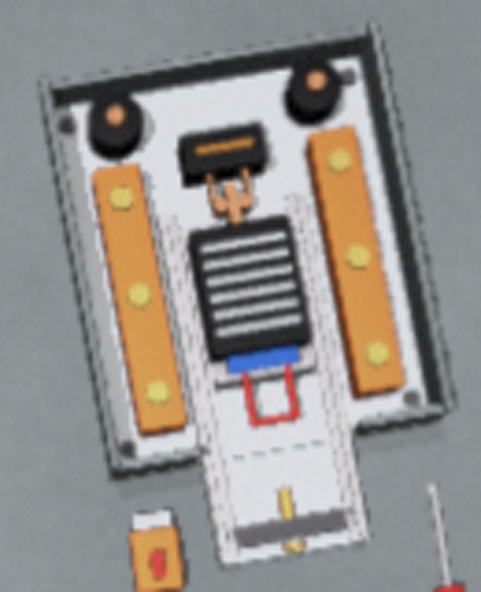

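The crop shows the housing turned by about 12°. The red loop's bar is at about crop (272,420) and its legs meet the blue front at about y=365. The brass stop screw points from the bar at (285,500) towards the carrier. Next I'll fit the housing frame accurately.

Run:
```python
from h import *
p,W=look("top"); W=np.nanmean([W,np.load("pics/W.npy")],0)
hsv=cv2.cvtColor(p,cv2.COLOR_BGR2HSV)
roi=np.zeros((480,640),bool); roi[60:195,300:420]=True
A=W[roi&(W[...,2]>.068)&(W[...,2]<.085)]
r=rect(A); print("walls",len(A),r)
a=r[2]; a=a if a<45 else a-90
# orange busbar covers direction
for c0,c1 in ((316,348),(375,406)):
    m=np.zeros((480,640),bool); m[95:182,c0:c1]=True
    o=m&(hsv[...,0]>8)&(hsv[...,0]<22)&(hsv[...,1]>150)
    B=W[o]; B=B[np.isfinite(B[:,0])]; B=B[B[:,2]>.03]; q=cv2.fitLine((B[:,:2]*1000).astype(np.float32),cv2.DIST_HUBER,0,.01,.01).ravel(); print("bus",len(B),np.degrees(np.arctan2(q[1],q[0])),q[2:],np.median(B[:,2]))
# loop, stop
m=np.zeros((480,640),bool); m[150:182,350:390]=True
red=m&((hsv[...,0]<8)|(hsv[...,0]>172))&(hsv[...,1]>110)
sc=np.zeros((480,640),bool); sc[185:215,350:395]=True
for yaw in (11.,12.,13.):
    y=np.radians(yaw); u=np.array([np.cos(y),np.sin(y)]); v=np.array([-u[1],u[0]])
    P=W[red]; P=P[(P[:,2]>.03)]; s=P[:,:2]@u; l=P[:,:2]@v
    print(yaw,"loop s",np.round(np.percentile(s,[0,5,25,50,95,100]),4),"l",np.round(np.percentile(l,[0,5,50,95,100]),4),np.median(P[:,2]))
    print("  wall s",np.percentile(A[:,:2]@u,[0,2,98,100]).round(4),"l",np.percentile(A[:,:2]@v,[0,2,98,100]).round(4))
S=np.array([cv2.fitLine(np.argwhere(0*red+1)[:2].astype(np.float32),cv2.DIST_L2,0,.01,.01)]) if 0 else None
b=sc&(hsv[...,0]>18)&(hsv[...,0]<32)&(hsv[...,1]>100); print("brass",W[b].round(4).tolist()[:30])
P=W[red];print("loop pts px",[(x[1],x[0]) for x in np.argwhere(red)[-12:]])
```

```text
walls 636 (array([785.9, -46.6]), array([278.6, 241.4]), 11.48)
bus 754 11.188459 [750.355     26.730267] 0.05269213956564063
bus 799 10.853102 [ 780.0602  -123.23528] 0.052719857851353205
11.0 loop s [0.6411 0.6419 0.6443 0.6553 0.6747 0.6776] l [-0.2132 -0.2126 -0.1962 -0.1793 -0.178 ] 0.04945481094814799
  wall s [0.6242 0.6261 0.8967 0.9028] l [-0.3171 -0.3158 -0.0752 -0.0743]
12.0 loop s [0.6378 0.6383 0.6407 0.6518 0.671  0.6738] l [-0.2248 -0.2242 -0.2074 -0.1909 -0.1895] 0.04945481094814799
  wall s [0.6186 0.6222 0.8927 0.8993] l [-0.3304 -0.3286 -0.0881 -0.0873]
13.0 loop s [0.6341 0.6346 0.6369 0.6478 0.667  0.6701] l [-0.2363 -0.2357 -0.2185 -0.2024 -0.201 ] 0.04945481094814799
  wall s [0.6129 0.6171 0.8881 0.8975] l [-0.3458 -0.3433 -0.0998 -0.0983]
brass [[0.6198, -0.0787, 0.0189], [0.6191, -0.0807, 0.0254], [0.6165, -0.0782, 0.0246], [0.6168, -0.081, 0.0226], [0.6143, -0.0786, 0.0204], [0.6142, -0.0811, 0.0215], [0.6142, -0.0837, 0.0223], [0.6112, -0.0782, 0.0247], [0.6109, -0.0805, 0.0277], [0.6112, -0.0834, 0.0253], [0.6087, -0.0784, 0.0231], [0.6087, -0.081, 0.0237], [0.6086, -0.0834, 0.0254], [0.606, -0.0809, 0.0244], [0.6062, -0.0838, 0.0224], [0.6034, -0.081, 0.0235], [0.6035, -0.0837, 0.0232], [0.5819, -0.0834, 0.0283], [0.5817, -0.0883, 0.0315], [0.5797, -0.0839, 0.0236], [0.5793, -0.086, 0.0285]]
loop pts px [(np.int64(365), np.int64(173)), (np.int64(366), np.int64(173)), (np.int64(367), np.int64(173)), (np.int64(368), np.int64(173)), (np.int64(369), np.int64(173)), (np.int64(370), np.int64(173)), (np.int64(371), np.int64(173)), (np.int64(372), np.int64(173)), (np.int64(363), np.int64(174)), (np.int64(364), np.int64(174)), (np.int64(365), np.int64(174)), (np.int64(366), np.int64(174))]<stdin>:2: RuntimeWarning: Mean of empty slice
```

Emit:
{"fn": "carry_out", "kwargs": {"commands": [-1, 4, -2.2, 0, 0, 0, 0.05, -1, 8, -4.4, 0, 0, 0, 0.12, -1, 12, -6.6, 0, 0, 0, 0.2, -1, 16, -8.8, 0, 0, 0, 0.25, -1, 20, -11, 0, 0, 0, 0.29, -1, 24, -13.2, -1, 0, 0, 0.29, -1, 28.8, -15.8, -3, 0, 0, 0.29, -1, 28.8, -15.8, -5, 0, 0, 0.29, -1, 28.8, -15.8, -5, 0, 0, 0.29, -1, 28.8, -15.8, -5, 0, 0, 0.29], "force": 60}}

```text
time_s: 1.43
ee_pos: [0.4946, 0.3502, 0.1531]
eef_rot: [-3.139, 0.002, 1.474]
force: [-1.3, -0.1, -0.1]
grip_width: 0.0938
```

Emit:
{"fn": "carry_out", "kwargs": {"commands": [-1, 0, 0.15, -3, 0, 0, 0, -1, 0, 0.15, -6, 0, 0, 0, -1, 0, 0.15, -8.5, 0, 0, 0, -1, 0, 0.15, -10, 0, 0, 0, -1, 0, 0.15, -10, 0, 0, 0, -1, 0, 0.15, -10, 0, 0, 0], "force": 60}}

```text
time_s: 1.93
ee_pos: [0.494, 0.3527, 0.0541]
eef_rot: [-3.139, 0.002, 1.475]
force: [0.1, -0.8, 0.6]
grip_width: 0.0937
```

Run:
```python
from h import *
o=ctrl.get_obs(); print(o["time_s"],o["ee_pos"].round(4),o["eef_rot"].round(4),o["force"].round(2),o["moment"].round(3),o["grip_width"])
p,W=look("side"); cv2.imwrite("pics/s1.png",cv2.resize(p[130:250,180:380],None,fx=4,fy=4,interpolation=cv2.INTER_CUBIC))
```

```text
1.9333 [0.494  0.3527 0.0541] [-3.1388e+00  2.1000e-03  1.4754e+00] [ 0.05 -0.85  0.6 ] [-0.01  0.05  0.03] 0.09369566229109103
```

View pics/s1.png

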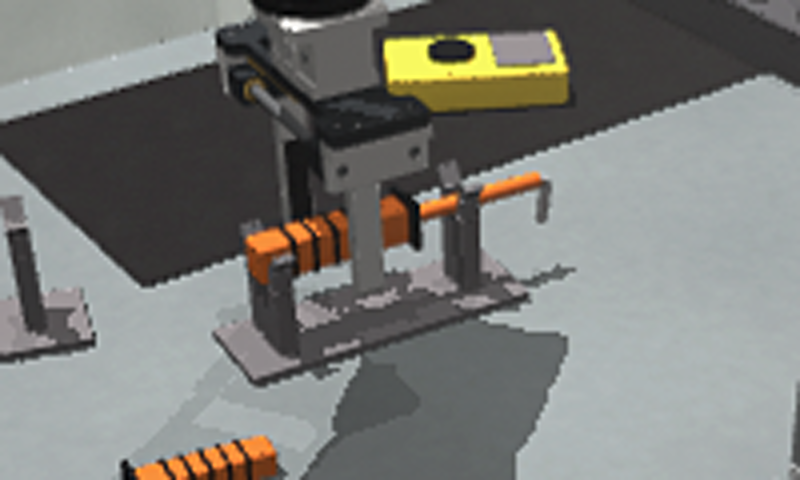

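The open fingers straddle the orange handle between the uprights (crop about (370,220)), and the prong hangs free at (545,200). Now I'll close the fingers.

Emit:
{"fn": "carry_out", "kwargs": {"commands": [1, 0, 0, 0, 0, 0, 0, 1, 0, 0, 0, 0, 0, 0, 1, 0, 0, 0, 0, 0, 0, 1, 0, 0, 0, 0, 0, 0, 1, 0, 0, 0, 0, 0, 0, 1, 0, 0, 0, 0, 0, 0, 1, 0, 0, 0, 0, 0, 0, 1, 0, 0, 0, 0, 0, 0], "force": 60}}

```text
time_s: 2.65
ee_pos: [0.4946, 0.3528, 0.0549]
eef_rot: [-3.14, 0.001, 1.475]
force: [-0.8, 0.5, -0.6]
grip_width: 0.0442
```

Emit:
{"fn": "carry_out", "kwargs": {"commands": [1, 0, 0, 1, 0, 0, 0, 1, 0, 0, 3, 0, 0, 0, 1, 0, 0, 6, 0, 0, 0, 1, 0, 0, 9, 0, 0, 0, 1, 0, 0, 12, 0, 0, 0, 1, 0, 0, 12, 0, 0, 0, 1, 0, 0, 12, 0, 0, 0]}}

```text
time_s: 3.23
ee_pos: [0.4952, 0.3531, 0.1771]
eef_rot: [3.14, -0.001, 1.475]
force: [0.4, -0.8, -0.4]
grip_width: 0.0007
```

Run:
```python
from h import *
o=ctrl.get_obs(); print(o["time_s"],o["ee_pos"].round(4),o["eef_rot"].round(4),o["force"].round(2),o["moment"].round(3),o["grip_width"])
p,W=look("top","t2")
hsv=cv2.cvtColor(p,cv2.COLOR_BGR2HSV)
org=(hsv[...,0]<18)&(hsv[...,1]>130)&(hsv[...,2]>80)&(W[...,2]>.1); org[:150]=0; org[:,:180]=0; org[:,260:]=0
A=W[org]; 
q=cv2.fitLine(A.astype(np.float32),cv2.DIST_HUBER,0,.001,.001).ravel();u=q[:3]*np.sign(q[0]); print(len(A),"dir",u,"yaw",np.degrees(np.arctan2(u[1],u[0])))
B=A-o["ee_pos"]; print("rel TCP s",(B@u).min(),(B@u).max())
for k in ((-.1,-.02),(.06,.2)):
    s=B@u; m=(s>k[0])&(s<k[1]); print(k,m.sum(),np.median(A[m],0).round(4))
P,W=look("side"); 
cv2.imwrite("pics/s2.png",cv2.resize(P[60:240,180:380],None,fx=3,fy=3))
```

```text
3.2333 [0.4952 0.3531 0.1771] [ 3.1402e+00 -1.0000e-03  1.4751e+00] [ 0.43 -0.8  -0.43] [ 0.082 -0.053  0.037] 0.0006530456034598646
6 dir [ 0.540826    0.39778483 -0.7411305 ] yaw 36.33498
rel TCP s -0.39189019571622963 -0.08629962708106391
(-0.1, -0.02) 4 [0.5205 0.3108 0.2929]
(0.06, 0.2) 0 [nan nan nan]
  return _methods._mean(a, axis=axis, dtype=dtype,
  ret = um.true_divide(
```

The fingers needed longer than I allowed. They were still closing when I lifted, so they came away empty. I'll check the hook is undisturbed.

Run:
```python
from h import *
p,W=look("top","t3"); hsv=cv2.cvtColor(p,cv2.COLOR_BGR2HSV)
m=np.zeros((480,640),bool); m[165:275,185:235]=True
org=(hsv[...,0]<18)&(hsv[...,1]>130)&(hsv[...,2]>80)&m&(W[...,2]>.05)&(W[...,2]<.1)
A=W[org];q=cv2.fitLine(A.astype(np.float32),cv2.DIST_HUBER,0,.001,.001).ravel();u=q[:3]*np.sign(q[0]);print(len(A),u,np.degrees(np.arctan2(u[1],u[0])),q[3:])
s=(A-q[3:])@u;print(s.min(),s.max())
```

```text
225 [ 0.9927718  -0.09034774 -0.07900246] -5.1999097 [0.5857927  0.34345883 0.08016238]
-0.05434243325536566 0.0666142034854528
```

View pics/s2.png

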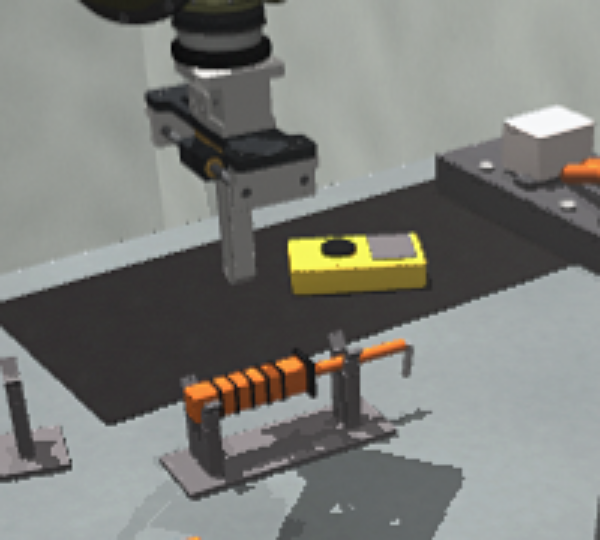

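The hook still lies undisturbed in its cradle, with the handle at (245,385) and its end at (410,355). The measured end agrees with the first reading. I'll reopen and repeat, this time waiting for the fingers.

Emit:
{"fn": "carry_out", "kwargs": {"commands": [-1, 0, 0, 0, 0, 0, 0, -1, 0, 0, 0, 0, 0, 0, -1, 0, 0, 0, 0, 0, 0, -1, 0, 0, 0, 0, 0, 0, -1, 0, 0, 0, 0, 0, 0, -1, 0, 0, 0, 0, 0, 0, -1, 0, 0, 0, 0, 0, 0, -1, 0, 0, 0, 0, 0, 0, -1, 0, 0, 0, 0, 0, 0, -1, 0, 0, 0, 0, 0, 0, -1, 0, 0, 0, 0, 0, 0, -1, 0, 0, 0, 0, 0, 0], "force": 60}}

```text
time_s: 4.38
ee_pos: [0.4942, 0.3525, 0.1739]
eef_rot: [-3.139, 0.002, 1.475]
force: [0.5, -0.3, -1.1]
grip_width: 0.0773
```

Emit:
{"fn": "carry_out", "kwargs": {"commands": [-1, 0, 0, -3, 0, 0, 0, -1, 0, 0, -6, 0, 0, 0, -1, 0, 0, -9, 0, 0, 0, -1, 0, 0, -11, 0, 0, 0, -1, 0, 0, -12.1, 0, 0, 0, -1, 0, 0, -12.1, 0, 0, 0, 1, 0, 0, -12.1, 0, 0, 0, 1, 0, 0, -12.1, 0, 0, 0, 1, 0, 0, -12.1, 0, 0, 0, 1, 0, 0, -12.1, 0, 0, 0, 1, 0, 0, -12.1, 0, 0, 0, 1, 0, 0, -12.1, 0, 0, 0], "force": 60}}

```text
time_s: 5.38
ee_pos: [0.4943, 0.3526, 0.0533]
eef_rot: [-3.139, 0.002, 1.475]
force: [0.5, 0.2, 0.3]
grip_width: 0.0575
```

Emit:
{"fn": "carry_out", "kwargs": {"commands": [1, 0, 0, 0, 0, 0, 0, 1, 0, 0, 0, 0, 0, 0, 1, 0, 0, 0, 0, 0, 0, 1, 0, 0, 0, 0, 0, 0, 1, 0, 0, 0, 0, 0, 0, 1, 0, 0, 0, 0, 0, 0, 1, 0, 0, 0, 0, 0, 0, 1, 0, 0, 0, 0, 0, 0, 1, 0, 0, 0, 0, 0, 0, 1, 0, 0, 0, 0, 0, 0], "force": 60}}

```text
time_s: 6.22
ee_pos: [0.4944, 0.3526, 0.0533]
eef_rot: [-3.139, 0.002, 1.475]
force: [-0.4, -0.9, -0.2]
grip_width: 0.0234
```

Emit:
{"fn": "carry_out", "kwargs": {"commands": [1, 0, 0, 0, 0, 0, 0, 1, 0, 0, 0, 0, 0, 0, 1, 0, 0, 0.5, 0, 0, 0, 1, 0, 0, 2, 0, 0, 0, 1, 0, 0, 4, 0, 0, 0, 1, 0, 0, 6.5, 0, 0, 0, 1, 0, 0, 9, 0, 0, 0, 1, 0, 0, 11, 0, 0, 0, 1, 0, 0, 12, 0, 0, 0, 1, 0, 0, 12, 0, 0, 0, 1, 0, 0, 12, 0, 0, 0]}}

```text
time_s: 7.13
ee_pos: [0.4941, 0.3525, 0.1726]
eef_rot: [-3.139, 0.002, 1.475]
force: [0.4, -0.3, -2.4]
grip_width: 0.0237
```

Run:
```python
from h import *
o=ctrl.get_obs(); print(o["time_s"],o["ee_pos"].round(4),o["eef_rot"].round(4),o["force"].round(2),o["moment"].round(3),o["grip_width"])
p,W=look("top","t4"); hsv=cv2.cvtColor(p,cv2.COLOR_BGR2HSV)
m=np.zeros((480,640),bool); m[140:275,180:240]=True
org=(hsv[...,0]<18)&(hsv[...,1]>130)&(hsv[...,2]>80)&m&(W[...,2]>.15)&(W[...,0]>o["ee_pos"][0]+.065)
A=W[org];q=cv2.fitLine(A.astype(np.float32),cv2.DIST_HUBER,0,.001,.001).ravel();u=q[:3]*np.sign(q[0]);print(len(A),u,np.degrees(np.arctan2(u[1],u[0])),np.degrees(np.arcsin(u[2])),q[3:])
s=(A-q[3:])@u;print(s.min(),s.max(), (q[3:]+u*s.max()), A[s>s.max()-.05].mean(0)-A[s<s.max()-.05].mean(0))
P,W=look("side"); cv2.imwrite("pics/s3.png",cv2.resize(P[60:240,180:400],None,fx=3,fy=3))
```

```text
7.1333 [0.4941 0.3525 0.1726] [-3.1387e+00  2.2000e-03  1.4751e+00] [ 0.37 -0.25 -2.41] [0.006 0.    0.048] 0.023666739374076852
189 [ 0.9949092  -0.09956692 -0.01555897] -5.7149262 -0.89149946 [0.6061269  0.34215152 0.1970776 ]
-0.04626011527928736 0.049661259884826094 [0.65553535 0.3372069  0.19630492] [ 0.04720886 -0.00466976 -0.00030955]
```

View pics/s3.png

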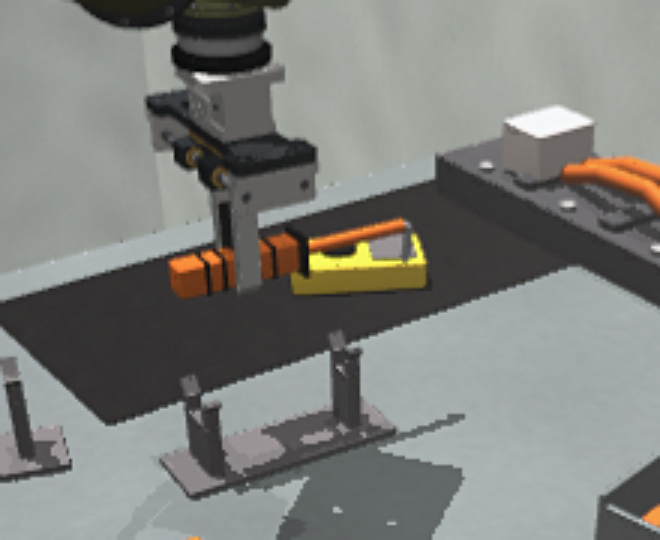

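Emit:
{"fn": "carry_out", "kwargs": {"commands": [1, 0.2, -2, 0, 0, 0, 0.02, 1, 0.5, -5.5, 0, 0, 0, 0.04, 1, 0.8, -9.5, 0, 0, 0, 0.07, 1, 1.1, -13.5, 0, 0, 0, 0.1, 1, 1.4, -17.5, 0, 0, 0, 0.13, 1, 1.7, -21.5, 0, 0, 0, 0.16, 1, 2, -25.5, 0, 0, 0, 0.19, 1, 2.2, -29.5, 0, 0, 0, 0.22, 1, 2.4, -33.5, 0, 0, 0, 0.25, 1, 2.6, -37.5, 0, 0, 0, 0.28, 1, 2.8, -41.5, 0, 0, 0, 0.29, 1, 2.9, -44, 0, 0, 0, 0.29]}}

```text
time_s: 8.23
ee_pos: [0.5221, -0.0909, 0.1703]
eef_rot: [-3.135, 0.003, 1.764]
force: [-0.4, 1.2, -1.9]
grip_width: 0.0237
```

Emit:
{"fn": "carry_out", "kwargs": {"commands": [1, 0, -0.6, 0, 0, 0, 0, 1, 0, -1, 0, 0, 0, 0, 1, 0, -1, 0, 0, 0, 0, 1, 0, -1, 0, 0, 0, 0]}}

```text
time_s: 8.57
ee_pos: [0.522, -0.0998, 0.1698]
eef_rot: [-3.135, 0.002, 1.765]
force: [-0.1, 0.8, -1.4]
grip_width: 0.0239
```

```bash
cat > st.py <<'E'
from h import *
def state(yaw=11.1,pr=True):
    o=ctrl.get_obs(); y=np.radians(yaw); u=np.array([np.cos(y),np.sin(y)]);v=np.array([-u[1],u[0]])
    e=o["ee_pos"]
    if pr: print(round(o["time_s"],2),e.round(4),o["eef_rot"].round(4),"F",o["force"].round(2),"s,l",(e[:2]@u).round(4),(e[:2]@v).round(4),"Fs",(o["force"][:2]@u).round(2),"M",o["moment"].round(2),"w",round(o["grip_width"],4))
    return o
E
python3 - <<'E'
from st import *
o=state()
p,W=look("top","t5"); hsv=cv2.cvtColor(p,cv2.COLOR_BGR2HSV)
m=np.zeros((480,640),bool); m[120:260,300:420]=True
org=(hsv[...,0]<18)&(hsv[...,1]>130)&m&(W[...,2]>.15)&(W[...,0]>o["ee_pos"][0]+.065)
A=W[org];q=cv2.fitLine(A.astype(np.float32),cv2.DIST_HUBER,0,.001,.001).ravel();u=q[:3]*np.sign(q[0]);s=(A-q[3:])@u;e=q[3:]+u*s.max();print(len(A),np.degrees(np.arctan2(u[1],u[0])),np.degrees(np.arcsin(u[2])),"end",e)
d=e-o["ee_pos"];print("end from tcp",np.hypot(*d[:2]),d)
print(proj("top",[[.6852,-.066,.046]]))
cv2.imwrite("pics/c5.png",cv2.resize(p[100:260,300:430],None,fx=3.7,fy=3.7,interpolation=cv2.INTER_CUBIC))
E
```

```text
8.57 [ 0.522  -0.0998  0.1698] [-3.1346e+00  2.4000e-03  1.7650e+00] F [-0.09  0.8  -1.45] s,l 0.493 -0.1984 Fs 0.07 M [0.09 0.09 0.03] w 0.0239
135 10.925392 -1.2501858 end [ 0.67789798 -0.06751502  0.19279224]
end from tcp 0.1592193578898216 [0.15590932 0.03229687 0.02294289]
[[367.41141704 166.71146899]]
```

View pics/c5.png

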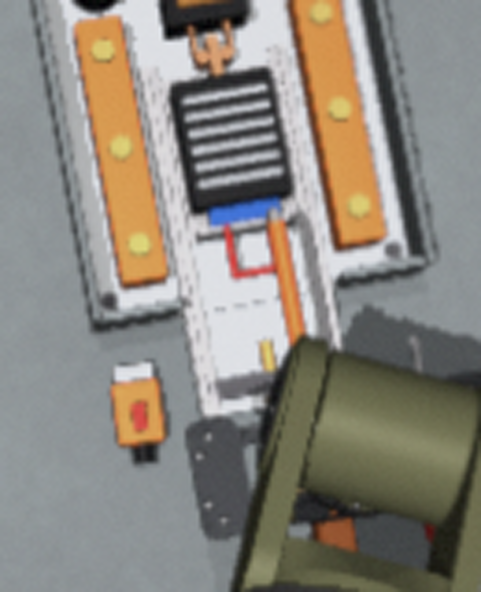

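The crop shows the arm over the guides. The hook shank runs from (300,340) to (275,215), and parallax puts it right of the loop at (250,250). I'll correct by +2 mm along and +3 mm left, and descend in two steps.

Emit:
{"fn": "carry_out", "kwargs": {"commands": [1, 0.14, 0.32, -1, 0.003, -0.014, 0, 1, 0.14, 0.32, -3, 0.003, -0.014, 0, 1, 0.14, 0.32, -5, 0.003, -0.014, 0, 1, 0.14, 0.32, -7, 0.003, -0.014, 0, 1, 0.14, 0.32, -8.5, 0.003, -0.014, 0, 1, 0.14, 0.32, -9, 0.003, -0.014, 0, 1, 0.14, 0.32, -9, 0.003, -0.014, 0, 1, 0.14, 0.32, -9, 0.003, -0.014, 0]}}

```text
time_s: 9.28
ee_pos: [0.5239, -0.0958, 0.0807]
eef_rot: [3.133, 0.003, 1.766]
force: [0.0, 1.2, -1.7]
grip_width: 0.0234
```

Run:
```python
from st import *
o=state()
p,W=look("top"); hsv=cv2.cvtColor(p,cv2.COLOR_BGR2HSV)
m=np.zeros((480,640),bool); m[120:260,320:400]=True
u=np.array([np.cos(np.radians(11.1)),np.sin(np.radians(11.1))]);v=np.array([-u[1],u[0]])
org=(hsv[...,0]<18)&(hsv[...,1]>130)&m&(W[...,2]>.085)&(W[...,2]<.14)&(W[...,0]>o["ee_pos"][0]+.065)
A=W[org]; S=A[:,:2]@u-o["ee_pos"][:2]@u; L=A[:,:2]@v
k=(S>.07)&(S<.165)
print(k.sum(),"shank l",np.median(L[k]),"fit",np.polyfit(S[k],L[k],1),"z fit at .16",np.polyval(np.polyfit(S[k],A[k,2],1),[.08,.16]),"end",S[k].max())
P,W=look("side"); cv2.imwrite("pics/s6.png",cv2.resize(P[190:310,360:520],None,fx=5,fy=5,interpolation=cv2.INTER_CUBIC))
```

```text
9.28 [ 0.5239 -0.0958  0.0807] [3.1334e+00 2.6000e-03 1.7664e+00] F [ 0.03  1.24 -1.71] s,l 0.4956 -0.1949 Fs 0.26 M [ 0.05  0.04 -0.  ] w 0.0234
130 shank l -0.1934462279952166 fit [-0.0035994  -0.19297581] z fit at .16 [0.10579744 0.10705689] end 0.15852797686324954
```

View pics/s6.png

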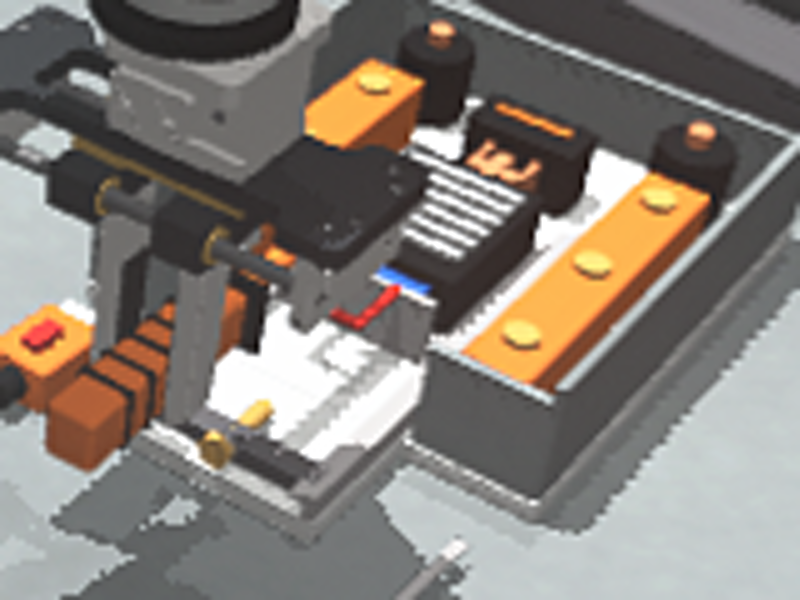

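The gripper clears the plug, and the red loop at (365,310) sits below and ahead. The shank is 2–3 mm left of the loop's middle. I'll trim that, level the pitch and lower into the loop.

Emit:
{"fn": "carry_out", "kwargs": {"commands": [1, 0.16, -0.27, 0, -0.001, 0.006, 0, 1, 0.16, -0.27, -0.6, -0.001, 0.006, 0, 1, 0.16, -0.27, -1.2, -0.001, 0.006, 0, 1, 0.16, -0.27, -1.8, -0.001, 0.006, 0, 1, 0.16, -0.27, -2.4, -0.001, 0.006, 0, 1, 0.16, -0.27, -2.9, -0.001, 0.006, 0, 1, 0.16, -0.27, -3.3, -0.001, 0.006, 0, 1, 0.16, -0.27, -3.3, -0.001, 0.006, 0, 1, 0.16, -0.27, -3.3, -0.001, 0.006, 0]}}

```text
time_s: 10.13
ee_pos: [0.5256, -0.0989, 0.048]
eef_rot: [3.139, 0.003, 1.766]
force: [0.6, -0.3, -2.2]
grip_width: 0.0233
```

Run:
```python
from st import *
o=state()
p,W=look("top","t7"); hsv=cv2.cvtColor(p,cv2.COLOR_BGR2HSV)
m=np.zeros((480,640),bool); m[120:260,320:400]=True
u=np.array([np.cos(np.radians(11.1)),np.sin(np.radians(11.1))]);v=np.array([-u[1],u[0]])
S=W[...,:2]@u; L=W[...,:2]@v
org=(hsv[...,0]>3)&(hsv[...,0]<18)&(hsv[...,1]>130)&m&(W[...,2]>.06)&(W[...,2]<.09)&(abs(L+.196)<.02)&(S<.68)
print(org.sum(),"l",np.median(L[org]),"z",np.median(W[...,2][org]),"s",S[org].min(),S[org].max()-o["ee_pos"][:2]@u)
cv2.imwrite("pics/c7.png",cv2.resize(p[130:220,330:400],None,fx=6,fy=6,interpolation=cv2.INTER_CUBIC))
```

```text
10.13 [ 0.5256 -0.0989  0.048 ] [3.1388e+00 2.8000e-03 1.7660e+00] F [ 0.61 -0.32 -2.17] s,l 0.4968 -0.1983 Fs 0.53 M [ 0.02  0.02 -0.01] w 0.0233
120 l -0.19682971208495062 z 0.07334667273254278 s 0.5778873964898649 0.1588249257879089
```

View pics/c7.png

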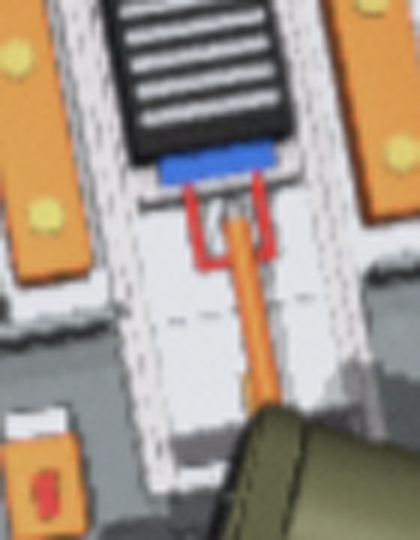

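The prong stands inside the red loop, seen at (225,215) between legs at x=190 and 265. The shank is centred on it. Now I'll pull gently.

Emit:
{"fn": "carry_out", "kwargs": {"commands": [1, -0.1, -0.02, 0, 0, 0, 0, 1, -0.2, -0.04, 0, 0, 0, 0, 1, -0.3, -0.06, 0, 0, 0, 0, 1, -0.4, -0.08, 0, 0, 0, 0, 1, -0.5, -0.1, 0, 0, 0, 0, 1, -0.59, -0.115, 0, 0, 0, 0, 1, -0.69, -0.135, 0, 0, 0, 0, 1, -0.74, -0.145, 0, 0, 0, 0, 1, -0.79, -0.155, 0, 0, 0, 0, 1, -0.83, -0.165, 0, 0, 0, 0, 1, -0.88, -0.175, 0, 0, 0, 0, 1, -0.93, -0.185, 0, 0, 0, 0]}}

```text
time_s: 11.18
ee_pos: [0.5165, -0.1008, 0.0483]
eef_rot: [3.138, 0.003, 1.766]
force: [-0.4, -0.3, -1.6]
grip_width: 0.0237
```

```bash
python3 -c "
from st import *
state()"
```

```text
11.18 [ 0.5165 -0.1008  0.0483] [3.1384e+00 3.0000e-03 1.7660e+00] F [-0.41 -0.3  -1.55] s,l 0.4874 -0.1984 Fs -0.46 M [ 0.01  0.06 -0.07] w 0.0237
```

Emit:
{"fn": "carry_out", "kwargs": {"commands": [1, -0.05, -0.01, 0, 0, 0, 0, 1, -0.1, -0.02, 0, 0, 0, 0, 1, -0.15, -0.03, 0, 0, 0, 0, 1, -0.2, -0.04, 0, 0, 0, 0, 1, -0.25, -0.05, 0, 0, 0, 0, 1, -0.29, -0.058, 0, 0, 0, 0]}}

```text
time_s: 11.68
ee_pos: [0.5138, -0.1014, 0.0484]
eef_rot: [3.137, 0.003, 1.766]
force: [4.2, 0.6, -3.2]
grip_width: 0.0236
```

Emit:
{"fn": "carry_out", "kwargs": {"commands": [1, -0.05, -0.01, 0, 0, 0, 0, 1, -0.1, -0.02, 0, 0, 0, 0, 1, -0.15, -0.03, 0, 0, 0, 0, 1, -0.2, -0.04, 0, 0, 0, 0, 1, -0.25, -0.05, 0, 0, 0, 0, 1, -0.29, -0.058, 0, 0, 0, 0]}}

```text
time_s: 12.18
ee_pos: [0.5118, -0.1019, 0.0486]
eef_rot: [3.135, 0.004, 1.766]
force: [8.6, 1.4, -4.4]
grip_width: 0.0238
```

```bash
python3 -c "
from st import *
state()"
```

```text
12.18 [ 0.5118 -0.1019  0.0486] [3.1354 0.0037 1.766 ] F [ 8.55  1.43 -4.38] s,l 0.4826 -0.1985 Fs 8.67 M [ 0.3  -1.16 -0.01] w 0.0238
```

Emit:
{"fn": "carry_out", "kwargs": {"commands": [1, -0.1, -0.02, 0, 0, 0, 0, 1, -0.15, -0.03, 0, 0, 0, 0, 1, -0.2, -0.04, 0, 0, 0, 0, 1, -0.25, -0.05, 0, 0, 0, 0, 1, -0.29, -0.058, 0, 0, 0, 0, 1, -0.34, -0.068, 0, 0, 0, 0, 1, -0.39, -0.077, 0, 0, 0, 0]}}

```text
time_s: 12.77
ee_pos: [0.5087, -0.1026, 0.0489]
eef_rot: [3.133, 0.004, 1.766]
force: [8.8, 2.3, -4.6]
grip_width: 0.0238
```

```bash
python3 -c "
from st import *
state()"
```

```text
12.77 [ 0.5087 -0.1026  0.0489] [3.1333 0.0043 1.7661] F [ 8.79  2.27 -4.64] s,l 0.4795 -0.1986 Fs 9.06 M [ 0.29 -1.14 -0.  ] w 0.0238
```

Emit:
{"fn": "carry_out", "kwargs": {"commands": [1, -0.1, -0.02, 0, 0, 0.002, 0, 1, -0.17, -0.033, -0.02, 0, 0.003, 0, 1, -0.24, -0.047, -0.03, 0, 0.004, 0, 1, -0.31, -0.06, -0.04, 0, 0.005, 0, 1, -0.38, -0.074, -0.05, -0.001, 0.006, 0, 1, -0.45, -0.088, -0.06, -0.001, 0.006, 0, 1, -0.52, -0.102, -0.06, -0.001, 0.006, 0, 1, -0.59, -0.115, -0.06, -0.001, 0.006, 0, 1, -0.66, -0.129, -0.06, -0.001, 0.006, 0, 1, -0.73, -0.143, -0.06, -0.001, 0.006, 0, 1, -0.8, -0.157, -0.06, -0.001, 0.006, 0, 1, -0.87, -0.17, -0.06, -0.001, 0.006, 0]}}

```text
time_s: 13.77
ee_pos: [0.501, -0.1042, 0.0486]
eef_rot: [3.137, 0.005, 1.766]
force: [9.0, 2.6, -4.4]
grip_width: 0.0236
```

Run:
```python
from st import *
o=state()
p,W=look("top","t8"); u=np.array([np.cos(np.radians(11.1)),np.sin(np.radians(11.1))]);v=np.array([-u[1],u[0]])
hsv=cv2.cvtColor(p,cv2.COLOR_BGR2HSV); S=W[...,:2]@u; L=W[...,:2]@v
red=((hsv[...,0]<6)|(hsv[...,0]>172))&(hsv[...,1]>110)&(abs(L+.196)<.03)&(S>.58)&(S<.7)&(W[...,2]<.056)&(W[...,2]>.04)
print("loop s min",S[red].min(), red.sum())
```

```text
13.77 [ 0.501  -0.1042  0.0486] [3.1369 0.0048 1.7662] F [ 8.96  2.6  -4.36] s,l 0.4716 -0.1987 Fs 9.29 M [ 0.29 -1.28  0.01] w 0.0236
loop s min 0.6280034725283938 60
```

Emit:
{"fn": "carry_out", "kwargs": {"commands": [1, -0.12, -0.024, 0, 0, 0, 0, 1, -0.2, -0.039, 0, 0, 0, 0, 1, -0.28, -0.055, 0, 0, 0, 0, 1, -0.36, -0.07, 0, 0, 0, 0, 1, -0.44, -0.086, 0, 0, 0, 0, 1, -0.54, -0.106, 0, 0, 0, 0, 1, -0.64, -0.126, 0, 0, 0, 0, 1, -0.74, -0.145, 0, 0, 0, 0, 1, -0.84, -0.165, 0, 0, 0, 0, 1, -0.94, -0.184, 0, 0, 0, 0, 1, -1.04, -0.204, 0, 0, 0, 0, 1, -1.14, -0.224, 0, 0, 0, 0]}}

```text
time_s: 14.82
ee_pos: [0.4894, -0.1065, 0.0486]
eef_rot: [3.137, 0.005, 1.766]
force: [2.4, 1.7, -3.6]
grip_width: 0.0236
```

```bash
python3 -c "
from st import *
state()"
```

```text
14.82 [ 0.4894 -0.1065  0.0486] [3.137  0.0048 1.7662] F [ 2.42  1.72 -3.61] s,l 0.4598 -0.1987 Fs 2.7 M [ 0.09 -0.23  0.02] w 0.0236
```

Emit:
{"fn": "carry_out", "kwargs": {"commands": [1, -0.12, -0.024, 0, 0, 0, 0, 1, -0.24, -0.047, 0, 0, 0, 0, 1, -0.36, -0.07, 0, 0, 0, 0, 1, -0.48, -0.094, 0, 0, 0, 0, 1, -0.6, -0.118, 0, 0, 0, 0, 1, -0.72, -0.141, 0, 0, 0, 0, 1, -0.84, -0.165, 0, 0, 0, 0, 1, -0.96, -0.188, 0, 0, 0, 0, 1, -1.08, -0.212, 0, 0, 0, 0, 1, -1.2, -0.235, 0, 0, 0, 0, 1, -1.32, -0.259, 0, 0, 0, 0, 1, -1.44, -0.282, 0, 0, 0, 0]}}

```text
time_s: 15.82
ee_pos: [0.4749, -0.1093, 0.0486]
eef_rot: [3.137, 0.005, 1.766]
force: [2.9, 0.1, -3.9]
grip_width: 0.0233
```

Emit:
{"fn": "carry_out", "kwargs": {"commands": [1, -0.12, -0.024, 0, 0, 0, 0, 1, -0.24, -0.047, 0, 0, 0, 0, 1, -0.36, -0.07, 0, 0, 0, 0, 1, -0.48, -0.094, 0, 0, 0, 0, 1, -0.6, -0.118, 0, 0, 0, 0, 1, -0.72, -0.141, 0, 0, 0, 0, 1, -0.84, -0.165, 0, 0, 0, 0, 1, -0.96, -0.188, 0, 0, 0, 0, 1, -1.08, -0.212, 0, 0, 0, 0, 1, -1.2, -0.235, 0, 0, 0, 0, 1, -1.32, -0.259, 0, 0, 0, 0, 1, -1.44, -0.282, 0, 0, 0, 0]}}

```text
time_s: 16.82
ee_pos: [0.4604, -0.1122, 0.0486]
eef_rot: [3.137, 0.005, 1.766]
force: [1.5, 0.6, -3.4]
grip_width: 0.0236
```

Run:
```python
from st import *
o=state()
p,W=look("top","t9"); u=np.array([np.cos(np.radians(11.1)),np.sin(np.radians(11.1))]);v=np.array([-u[1],u[0]])
hsv=cv2.cvtColor(p,cv2.COLOR_BGR2HSV); S=W[...,:2]@u; L=W[...,:2]@v
red=((hsv[...,0]<6)|(hsv[...,0]>172))&(hsv[...,1]>110)&(abs(L+.196)<.03)&(S>.54)&(S<.7)&(W[...,2]<.056)&(W[...,2]>.04)
print("loop s min",S[red].min(), red.sum())
```

```text
16.82 [ 0.4604 -0.1122  0.0486] [3.137  0.0047 1.7661] F [ 1.48  0.63 -3.45] s,l 0.4301 -0.1987 Fs 1.57 M [ 0.1  -0.24  0.01] w 0.0236
loop s min 0.586502388718019 61
```

Emit:
{"fn": "carry_out", "kwargs": {"commands": [1, -0.12, -0.024, 0, 0, 0, 0, 1, -0.24, -0.047, 0, 0, 0, 0, 1, -0.36, -0.07, 0, 0, 0, 0, 1, -0.48, -0.094, 0, 0, 0, 0, 1, -0.6, -0.118, 0, 0, 0, 0, 1, -0.7, -0.137, 0, 0, 0, 0, 1, -0.8, -0.157, 0, 0, 0, 0, 1, -0.9, -0.176, 0, 0, 0, 0, 1, -1, -0.196, 0, 0, 0, 0, 1, -1.1, -0.216, 0, 0, 0, 0, 1, -1.2, -0.235, 0, 0, 0, 0, 1, -1.28, -0.251, 0, 0, 0, 0]}}

```text
time_s: 17.87
ee_pos: [0.4473, -0.1147, 0.0486]
eef_rot: [3.137, 0.005, 1.766]
force: [2.1, -0.5, -3.4]
grip_width: 0.0235
```

Emit:
{"fn": "carry_out", "kwargs": {"commands": [1, -0.05, -0.01, 0, 0, 0, 0, 1, -0.1, -0.02, 0, 0, 0, 0, 1, -0.15, -0.03, 0, 0, 0, 0, 1, -0.2, -0.04, 0, 0, 0, 0, 1, -0.24, -0.047, 0, 0, 0, 0, 1, -0.28, -0.055, 0, 0, 0, 0]}}

```text
time_s: 18.37
ee_pos: [0.4444, -0.1153, 0.0486]
eef_rot: [3.137, 0.005, 1.766]
force: [2.6, 1.4, -2.8]
grip_width: 0.0235
```

Emit:
{"fn": "carry_out", "kwargs": {"commands": [1, -0.05, -0.01, 0, 0, 0, 0, 1, -0.1, -0.02, 0, 0, 0, 0, 1, -0.15, -0.03, 0, 0, 0, 0, 1, -0.2, -0.04, 0, 0, 0, 0, 1, -0.24, -0.047, 0, 0, 0, 0, 1, -0.28, -0.055, 0, 0, 0, 0]}}

```text
time_s: 18.87
ee_pos: [0.4416, -0.1158, 0.0486]
eef_rot: [3.137, 0.005, 1.766]
force: [2.5, 0.1, -3.3]
grip_width: 0.0238
```

Emit:
{"fn": "carry_out", "kwargs": {"commands": [1, -0.05, -0.01, 0, 0, 0, 0, 1, -0.1, -0.02, 0, 0, 0, 0, 1, -0.14, -0.027, 0, 0, 0, 0, 1, -0.18, -0.035, 0, 0, 0, 0, 1, -0.22, -0.043, 0, 0, 0, 0]}}

```text
time_s: 19.28
ee_pos: [0.4394, -0.1163, 0.0486]
eef_rot: [3.137, 0.005, 1.766]
force: [2.7, 0.8, -3.3]
grip_width: 0.0238
```

Emit:
{"fn": "carry_out", "kwargs": {"commands": [1, -0.05, -0.01, 0, 0, 0, 0, 1, -0.1, -0.02, 0, 0, 0, 0, 1, -0.14, -0.027, 0, 0, 0, 0, 1, -0.18, -0.035, 0, 0, 0, 0, 1, -0.22, -0.043, 0, 0, 0, 0]}}

```text
time_s: 19.7
ee_pos: [0.4371, -0.1167, 0.0486]
eef_rot: [3.137, 0.005, 1.766]
force: [2.0, 0.2, -4.5]
grip_width: 0.0238
```

Emit:
{"fn": "carry_out", "kwargs": {"commands": [1, -0.04, -0.008, 0, 0, 0, 0, 1, -0.08, -0.016, 0, 0, 0, 0, 1, -0.12, -0.024, 0, 0, 0, 0, 1, -0.16, -0.031, 0, 0, 0, 0]}}

```text
time_s: 20.03
ee_pos: [0.4365, -0.1171, 0.0488]
eef_rot: [3.135, 0.005, 1.766]
force: [12.7, 3.3, -7.3]
grip_width: 0.0238
```

It's bearing on the stop at about 13 N along the pull, against about 2.3 N sliding. I'll ease slightly to about 11 N and hold.

Emit:
{"fn": "carry_out", "kwargs": {"commands": [1, -0.075, -0.015, 0, 0, 0, 0, 1, -0.075, -0.015, 0, 0, 0, 0]}}

```text
time_s: 20.2
ee_pos: [0.4366, -0.1171, 0.049]
eef_rot: [3.133, 0.006, 1.766]
force: [10.8, 2.6, -8.6]
grip_width: 0.0238
```

```bash
python3 -c "
from st import *
state()"
```

```text
20.2 [ 0.4366 -0.1171  0.049 ] [3.1329 0.0059 1.7663] F [10.82  2.64 -8.63] s,l 0.4058 -0.199 Fs 11.13 M [ 0.42 -1.2   0.1 ] w 0.0238
```

Emit:
{"fn": "carry_out", "kwargs": {"commands": [1, -0.075, -0.015, -0.02, 0, 0.002, 0, 1, -0.075, -0.015, -0.02, 0, 0.002, 0, 1, -0.075, -0.015, -0.02, 0, 0.002, 0, 1, -0.075, -0.015, -0.02, 0, 0.002, 0]}}

```text
time_s: 20.53
ee_pos: [0.4366, -0.1172, 0.0489]
eef_rot: [3.133, 0.006, 1.766]
force: [9.4, 2.7, -7.6]
grip_width: 0.0232
```

```bash
python3 -c "
from st import *
state()"
```

```text
20.53 [ 0.4366 -0.1172  0.0489] [3.133  0.006  1.7664] F [ 9.39  2.68 -7.57] s,l 0.4059 -0.1991 Fs 9.73 M [ 0.44 -1.16  0.13] w 0.0232
```

Emit:
{"fn": "carry_out", "kwargs": {"commands": [1, -0.087, -0.017, -0.02, 0, 0.002, 0, 1, -0.087, -0.017, -0.02, 0, 0.002, 0, 1, -0.087, -0.017, -0.02, 0, 0.002, 0]}}

```text
time_s: 20.78
ee_pos: [0.4366, -0.1172, 0.0488]
eef_rot: [3.133, 0.006, 1.767]
force: [11.2, 2.9, -7.9]
grip_width: 0.0239
```

```bash
python3 -c "
from st import *
state()"
```

```text
20.78 [ 0.4366 -0.1172  0.0488] [3.1331 0.0061 1.7666] F [11.15  2.91 -7.89] s,l 0.4058 -0.1991 Fs 11.5 M [ 0.43 -1.24  0.02] w 0.0239
```

Emit:
{"fn": "carry_out", "kwargs": {"commands": [1, -0.087, -0.017, -0.02, 0, 0.002, 0, 1, -0.087, -0.017, -0.02, 0, 0.002, 0, 1, -0.087, -0.017, -0.02, 0, 0.002, 0, 1, -0.087, -0.017, -0.02, 0, 0.002, 0, 1, -0.087, -0.017, -0.02, 0, 0.002, 0, 1, -0.087, -0.017, -0.02, 0, 0.002, 0, 1, -0.087, -0.017, -0.02, 0, 0.002, 0, 1, -0.087, -0.017, -0.02, 0, 0.002, 0, 1, -0.087, -0.017, -0.02, 0, 0.002, 0, 1, -0.087, -0.017, -0.02, 0, 0.002, 0]}}

```text
time_s: 21.62
ee_pos: [0.4366, -0.1173, 0.0488]
eef_rot: [3.133, 0.006, 1.767]
force: [10.7, 2.8, -7.9]
grip_width: 0.0237
```

Run:
```python
from st import *
o=state()
for i in range(4):
    viewer.camera("top"); state()
```

```text
21.62 [ 0.4366 -0.1173  0.0488] [3.1331 0.0061 1.7668] F [10.74  2.79 -7.9 ] s,l 0.4058 -0.1991 Fs 11.07 M [ 0.44 -1.3   0.14] w 0.0237
21.67 [ 0.4366 -0.1173  0.0488] [3.1331 0.0062 1.7668] F [10.6   3.2  -7.18] s,l 0.4058 -0.1991 Fs 11.02 M [ 0.45 -1.27  0.1 ] w 0.0239
21.72 [ 0.4366 -0.1173  0.0488] [3.133  0.0062 1.7667] F [11.52  3.47 -7.07] s,l 0.4058 -0.1992 Fs 11.98 M [ 0.46 -1.24  0.12] w 0.0235
21.77 [ 0.4366 -0.1173  0.0488] [3.133  0.0062 1.7668] F [10.1   2.94 -7.22] s,l 0.4059 -0.1992 Fs 10.48 M [ 0.45 -1.26  0.15] w 0.024
21.82 [ 0.4366 -0.1173  0.0488] [3.1331 0.0061 1.7668] F [10.73  2.9  -7.01] s,l 0.4058 -0.1991 Fs 11.09 M [ 0.43 -1.24  0.14] w 0.0237
```

Held for over 1 s at about 11 N, which is 8.9 N over sliding. Now I'll ease forward 9 mm into the middle of the loop and check the force.

Emit:
{"fn": "carry_out", "kwargs": {"commands": [1, 0.05, 0.01, 0, 0, 0.003, 0, 1, 0.15, 0.029, 0, 0, 0.004, 0, 1, 0.3, 0.059, 0, 0, 0.004, 0, 1, 0.45, 0.088, 0, 0, 0.004, 0, 1, 0.6, 0.118, 0, 0, 0.004, 0, 1, 0.75, 0.147, 0, 0, 0.004, 0, 1, 0.88, 0.173, 0, 0, 0.004, 0, 1, 0.88, 0.173, 0, 0, 0.004, 0]}}

```text
time_s: 22.48
ee_pos: [0.4456, -0.1156, 0.0488]
eef_rot: [3.137, 0.005, 1.767]
force: [0.7, -0.3, -2.1]
grip_width: 0.0235
```

Run:
```python
from st import *
o=state()
p,W=look("top","t10"); u=np.array([np.cos(np.radians(11.1)),np.sin(np.radians(11.1))]);v=np.array([-u[1],u[0]])
state()
hsv=cv2.cvtColor(p,cv2.COLOR_BGR2HSV); S=W[...,:2]@u; L=W[...,:2]@v
red=((hsv[...,0]<6)|(hsv[...,0]>172))&(hsv[...,1]>110)&(abs(L+.196)<.03)&(S>.54)&(S<.7)&(W[...,2]<.056)&(W[...,2]>.04)
print("loop s min",S[red].min(), red.sum(),"l",L[red].min(),L[red].max())
org=(hsv[...,0]>8)&(hsv[...,0]<18)&(hsv[...,1]>130)&(W[...,2]>.06)&(W[...,2]<.09)&(abs(L+.196)<.02)&(S<.6)&(S>.46)
print("shank",org.sum(),"l",np.median(L[org]),"z",np.median(W[...,2][org]),"s",S[org].max())
cv2.imwrite("pics/c10.png",cv2.resize(p[130:230,330:400],None,fx=5,fy=5,interpolation=cv2.INTER_CUBIC))
```

```text
22.48 [ 0.4456 -0.1156  0.0488] [3.1369 0.0054 1.7669] F [ 0.69 -0.25 -2.15] s,l 0.415 -0.1992 Fs 0.63 M [ 0.07  0.01 -0.01] w 0.0235
22.53 [ 0.4455 -0.1156  0.0488] [3.137  0.0054 1.7669] F [ 0.34 -0.18 -1.87] s,l 0.4149 -0.1992 Fs 0.3 M [-0.01  0.02 -0.05] w 0.0236
loop s min 0.5622193397749293 67 l -0.21519391581797576 -0.17961764072250905
shank 168 l -0.19740562467301703 z 0.073924499295914 s 0.5748968683770908
```

Emit:
{"fn": "carry_out", "kwargs": {"commands": [1, 0.1, 0.02, 0.5, 0, 0, 0, 1, 0.2, 0.04, 1, 0, 0, 0, 1, 0.2, 0.04, 1.7, 0, 0, 0, 1, 0.2, 0.04, 2.4, 0, 0, 0, 1, 0.2, 0.04, 3.2, 0, 0, 0, 1, 0.2, 0.04, 4.5, 0, 0, 0, 1, 0.2, 0.04, 6.5, 0, 0, 0, 1, 0.2, 0.04, 9, 0, 0, 0, 1, 0.2, 0.04, 11.5, 0, 0, 0, 1, 0.2, 0.04, 12.4, 0, 0, 0, 1, 0.2, 0.04, 12.4, 0, 0, 0]}}

```text
time_s: 23.45
ee_pos: [0.4483, -0.1154, 0.175]
eef_rot: [3.133, 0.007, 1.767]
force: [0.4, -0.5, -1.6]
grip_width: 0.0238
```

Run:
```python
from st import *
o=state()
p,W=look("top","t11"); u=np.array([np.cos(np.radians(11.1)),np.sin(np.radians(11.1))]);v=np.array([-u[1],u[0]])
hsv=cv2.cvtColor(p,cv2.COLOR_BGR2HSV); S=W[...,:2]@u; L=W[...,:2]@v
red=((hsv[...,0]<6)|(hsv[...,0]>172))&(hsv[...,1]>110)&(abs(L+.196)<.03)&(S>.54)&(S<.7)&(W[...,2]<.056)&(W[...,2]>.04)
print("loop s min",S[red].min(), red.sum())
```

```text
23.45 [ 0.4483 -0.1154  0.175 ] [3.1334 0.0075 1.7669] F [ 0.36 -0.46 -1.55] s,l 0.4177 -0.1996 Fs 0.26 M [ 0.06  0.06 -0.04] w 0.0238
loop s min 0.5617163127782915 58
```

Emit:
{"fn": "carry_out", "kwargs": {"commands": [1, 0.2, 2, 0, 0, 0, -0.02, 1, 0.6, 6, 0, 0, 0, -0.04, 1, 1, 10, 0, 0, 0, -0.07, 1, 1.4, 14, 0, 0, 0, -0.1, 1, 1.8, 18, 0, 0, 0, -0.13, 1, 2.2, 22, 0, 0, 0, -0.16, 1, 2.6, 26, 0, 0, 0, -0.19, 1, 3, 30, 0, 0, 0, -0.22, 1, 3.4, 34, 0, 0, 0, -0.25, 1, 3.8, 38, 0, 0, 0, -0.28, 1, 4.2, 42, 0, 0, 0, -0.292, 1, 4.5, 45, 0, 0, 0, -0.292]}}

```text
time_s: 24.5
ee_pos: [0.4916, 0.3374, 0.1707]
eef_rot: [3.138, 0.008, 1.475]
force: [0.7, -0.4, -1.6]
grip_width: 0.024
```

Emit:
{"fn": "carry_out", "kwargs": {"commands": [1, 0.1, 0.8, 0, 0, 0, 0, 1, 0.1, 1, 0, 0, 0, 0, 1, 0.1, 1, 0, 0, 0, 0, 1, 0.1, 1, 0, 0, 0, 0]}}

```text
time_s: 24.83
ee_pos: [0.4926, 0.3461, 0.1699]
eef_rot: [3.139, 0.009, 1.474]
force: [-0.9, -0.4, -2.3]
grip_width: 0.0234
```

```bash
cat > hk.py <<'E'
from st import *
def hook(zlo=.15,zhi=.25):
    o=state(-5.5); e=o["ee_pos"]; L=[]
    for i in range(2):
        p,W=look("top"); hsv=cv2.cvtColor(p,cv2.COLOR_BGR2HSV)
        m=np.zeros((480,640),bool); m[130:275,170:250]=True
        org=(hsv[...,0]<18)&(hsv[...,1]>130)&(hsv[...,2]>80)&m&(W[...,2]>zlo)&(W[...,2]<zhi)&(W[...,0]>e[0]+.065); L.append(W[org])
    A=np.vstack(L);S=A[:,0]-e[0]; y=np.polyfit(S,A[:,1],1);z=np.polyfit(S,A[:,2],1)
    print(len(A),"yaw",np.degrees(np.arctan(y[0])),"pitch",np.degrees(np.arctan(z[0])),"y at tcp",y[1],"vs",e[1],"z tcp",z[1]-e[2],"end x rel",S.max(), "y,z end",np.polyval(y,.16),np.polyval(z,.16)-e[2]); return o
E
python3 -c "
from hk import *
hook()
np.set_printoptions(suppress=True)"
```

```text
24.83 [0.4926 0.3461 0.1699] [3.139  0.0086 1.4744] F [-0.87 -0.37 -2.31] s,l 0.4571 0.3917 Fs -0.83 M [ 0.02  0.03 -0.01] w 0.0234
375 yaw -5.737835179047602 pitch -0.16010543303398855 y at tcp 0.3470039035107888 vs 0.3461118632842522 z tcp 0.025585538972838467 end x rel 0.16001375479029012 y,z end 0.3309270649791 0.025138439096029475
```

Emit:
{"fn": "carry_out", "kwargs": {"commands": [1, 0.18, 0.65, -1, 0.008, 0, 0, 1, 0.18, 0.65, -3, 0.008, 0, 0, 1, 0.18, 0.65, -5, 0.008, 0, 0, 1, 0.18, 0.65, -6.5, 0.008, 0, 0, 1, 0.18, 0.65, -7, 0.008, 0, 0, 1, 0.18, 0.65, -7, 0.008, 0, 0, 1, 0.18, 0.65, -7, 0.008, 0, 0, 1, 0.18, 0.65, -7, 0.008, 0, 0]}}

```text
time_s: 25.6
ee_pos: [0.4952, 0.3528, 0.1018]
eef_rot: [3.137, -0.001, 1.473]
force: [0.2, -0.4, -0.8]
grip_width: 0.0235
```

```bash
python3 -c "
from hk import *
hook(.1,.15)"
```

```text
25.6 [0.4952 0.3528 0.1018] [ 3.1375e+00 -1.4000e-03  1.4734e+00] F [ 0.22 -0.4  -0.82] s,l 0.4591 0.3986 Fs 0.26 M [0.04 0.04 0.03] w 0.0235
323 yaw -5.843227304556351 pitch -0.15868718008907712 y at tcp 0.35380237563372285 vs 0.3527928876823704 z tcp 0.026059465734570908 end x rel 0.15617132523407767 y,z end 0.3374282000361401 0.02561632639777689
```

Emit:
{"fn": "carry_out", "kwargs": {"commands": [1, -0.05, 0, -1, 0, 0, 0.002, 1, -0.05, 0, -2, 0, 0, 0.002, 1, -0.05, 0, -2.8, 0, 0, 0.002, 1, -0.05, 0, -3.5, 0, 0, 0.002, 1, -0.05, 0, -4.1, 0, 0, 0.002, 1, -0.05, 0, -4.5, 0, 0, 0.002, 1, -0.05, 0, -4.8, 0, 0, 0.002, 1, -0.05, 0, -4.8, 0, 0, 0.002, 1, -0.05, 0, -4.8, 0, 0, 0.002]}}

```text
time_s: 26.45
ee_pos: [0.4947, 0.3528, 0.0538]
eef_rot: [3.137, -0.001, 1.476]
force: [0.4, 1.3, -0.9]
grip_width: 0.0236
```

```bash
python3 -c "
from hk import *
hook(.06,.1)"
```

```text
26.45 [0.4947 0.3528 0.0538] [ 3.1372e+00 -1.5000e-03  1.4756e+00] F [ 0.37  1.33 -0.93] s,l 0.4586 0.3986 Fs 0.24 M [0.03 0.01 0.01] w 0.0236
303 yaw -5.8566647122707245 pitch 0.6724104279308409 y at tcp 0.3541762244318281 vs 0.3528391301594404 z tcp 0.024354383189916395 end x rel 0.15564170548775141 y,z end 0.33776413060296995 0.02623219354274413
```

Emit:
{"fn": "carry_out", "kwargs": {"commands": [-1, 0, 0, -0.03, 0, 0, 0, -1, 0, 0, -0.03, 0, 0, 0, -1, 0, 0, -0.03, 0, 0, 0, -1, 0, 0, -0.03, 0, 0, 0, -1, 0, 0, -0.03, 0, 0, 0, -1, 0, 0, -0.03, 0, 0, 0, -1, 0, 0, -0.03, 0, 0, 0, -1, 0, 0, -0.03, 0, 0, 0, -1, 0, 0, -0.03, 0, 0, 0, -1, 0, 0, -0.03, 0, 0, 0, -1, 0, 0, -0.03, 0, 0, 0, -1, 0, 0, -0.03, 0, 0, 0]}}

```text
time_s: 27.55
ee_pos: [0.4947, 0.3528, 0.0535]
eef_rot: [3.137, -0.001, 1.476]
force: [0.3, -0.3, 0.8]
grip_width: 0.0937
```

Emit:
{"fn": "carry_out", "kwargs": {"commands": [-1, 0, 0, 1, 0, 0, 0, -1, 0, 0, 3, 0, 0, 0, -1, 0, 0, 6, 0, 0, 0, -1, 0, 0, 9, 0, 0, 0, -1, 0, 0, 12, 0, 0, 0, -1, -3, 2, 15, 0, 0, 0, -1, -7, 4, 15, 0, 0, 0, -1, -11, 6, 15, 0, 0, 0, -1, -15, 8, 15, 0, 0, 0, -1, -18, 10, 15, 0, 0, 0, -1, -20, 11, 15, 0, 0, 0, -1, -20, 11, 15, 0, 0, 0]}}

```text
time_s: 28.55
ee_pos: [0.2905, 0.4649, 0.2047]
eef_rot: [3.137, -0.003, 1.48]
force: [0.7, -0.4, 0.5]
grip_width: 0.0938
```

Run:
```python
from st import *
o=state()
p,W=look("top","t12"); W0=np.load("pics/W.npy"); u=np.array([np.cos(np.radians(11.1)),np.sin(np.radians(11.1))]);v=np.array([-u[1],u[0]])
hsv=cv2.cvtColor(p,cv2.COLOR_BGR2HSV); S=W[...,:2]@u; L=W[...,:2]@v
red=((hsv[...,0]<6)|(hsv[...,0]>172))&(hsv[...,1]>110)&(abs(L+.196)<.03)&(S>.54)&(S<.7)&(W[...,2]<.056)&(W[...,2]>.04)
print("loop s min",S[red].min(), red.sum())
m=np.zeros((480,640),bool); m[160:275,185:235]=True
org=(hsv[...,0]<18)&(hsv[...,1]>130)&(hsv[...,2]>80)&m&(W[...,2]>.05)
A=W[org]; c=A.mean(0); w=np.linalg.svd((A-c)[:,:2])[2][0]; w*=np.sign(w[0]); s=(A-c)[:,:2]@w
print("hook c",c,"yaw",np.degrees(np.arctan2(w[1],w[0])),"s",s.min(),s.max(),len(A),"ztop handle",np.median(A[s<0,2]),"shank",np.median(A[s>.03,2]),"end",c[:2]+w*s.max(),"start",c[:2]+w*s.min())
for t in ("hv_plug","screwdriver","bolt_tray"):
    for r in nets.silhouettes("top",t)[:1]: print(t,r["extent"],np.round(np.nanmedian(W[r["region"]],0),3),round(r["confidence"],2))
a=cv2.imread("pics/top0.png"); print("diff",[ (k,int(cv2.absdiff(a,p)[y0:y1,x0:x1].max())) for k,(y0,y1,x0,x1) in dict(plug=(195,230,325,350),sd=(185,255,408,430),tray=(208,270,444,496)).items()])
P,_=look("side"); cv2.imwrite("pics/s12.png",P)
```

```text
28.55 [0.2905 0.4649 0.2047] [ 3.1374e+00 -2.7000e-03  1.4799e+00] F [ 0.65 -0.45  0.5 ] s,l 0.3746 0.4003 Fs 0.56 M [ 0.03  0.02 -0.  ] w 0.0938
loop s min 0.5619358244682798 78
hook c [0.53342967 0.34922197 0.08361739] yaw -5.493901917721583 s -0.09498138103933729 0.11809822238621616 475 ztop handle 0.0866634724951725 shank 0.07810179795056851 end [0.6509854  0.33791527] start [0.4388846  0.35831547]
hv_plug [328.3, 196.9, 347.0, 224.0] [0.571 0.011 0.026] 0.58
screwdriver [409.6, 193.0, 424.0, 249.4] [ 0.534 -0.2    0.021] 0.73
bolt_tray [447.7, 211.7, 494.5, 266.1] [ 0.497 -0.346  0.007] 0.74
diff [('plug', 9), ('sd', 9), ('tray', 12)]
```

View pics/s12.png

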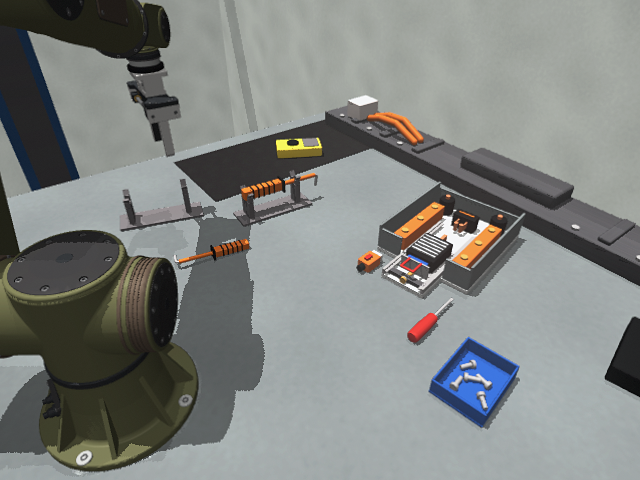

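The hook lies in its cradle at (265,187), the carrier is drawn out to the stop at about (430,255), and the plug, screwdriver and tray haven't moved. I'll hand it in.

```bash
python3 -c "
from station import ticket
print(ticket.hand_in())"
```

```text
the job is handed in; nothing more can be done
None
```

The carrier is drawn out against the stop screw, the hook is back in its cradle, and the job was handed in at about 29 s of the 72 s allowed.

- **Pull:** The carrier travelled about 79 mm. It took about 9 N at the contacts and about 2.3 N while sliding. At the stop I held about 11 N along the pull, roughly 9 N over sliding, for over a second.
- **Peak load:** The highest reading was 13.1 N along the pull. There was also about 5 N downward, making about 14 N in all, below the 16 N limit. I could only read the force at the end of each move, so a brief spike in between would not show.
- **Unhooking:** I eased the prong to the middle of the loop and lifted it straight out. The loop's position was the same before and after, to 0.5 mm.
- **Last checks:**
  - The hook is within about 1 mm of where it started, with the same heading.
  - The plug, screwdriver and tray look unchanged in the top picture.
  - The gripper is open and clear of everything.
- **What failed:** My first grasp came up empty because I lifted before the fingers had closed. The hook had not moved, and the second grasp held.

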